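# Empty the drop cup into the specimen bin

## Task

Slide the drop cup along its rail until it hangs over the rectangular bin (not the round pot), press its release tab and keep it pressed until both test specimens have fallen into the bin, then let the tab spring back. Finally slide the empty cup back fully home against the stop at the far end of the rail. Do not shift the bin, the pot, the tin or the tape roll.

Things in the scene. Friction and masses are not known exactly. Their poses are not given: they have to be found in the camera images.
- rail: fixed aluminium rail unit: a level beam 390 mm long (26 mm deep, 24 mm high, its centre 128 mm above the table) on two posts with foot plates (80 x 50 mm) at y = +/-195 mm; end plates up to 158 mm high. Origin on the table under the beam's middle; y along the beam away from the robot, x to the robot's right, z up. Place and yaw (to 7 degrees) vary
- carriage (a joint): position of the carriage with the drop cup on the rail, m: 0 fully home at the far end of the rail (its +y end), growing to 0.225 as it comes toward the robot (rail's -y); the carriage's and cup's middle lies at y = 0.115 - value in the rail's frame. About 3 N of friction; stays where it is left
- grip_block (a point): point in the black upright block on top of the carriage, above the beam: 30 mm along the rail's x, 24 mm along its y, 52 mm high, its top 202 mm above the table; this point lies on its centre line, 182 mm above the table (20 mm below its top). Axes as the rail's. Pinch it from above across the 24 mm to slide the carriage; the carriage's flat top is at 150 mm
- cup_bottom (a point): centre of the cup's floor, 105 mm above the table, 49 mm to the -x side of the rail's middle line. The cup is a clear box, open at the top and with a hinged gate as bottom, inside 44 mm (x) by 74 mm (y), walls up to 150 mm height. It hangs on the side of the beam that lies to the robot's left
- roof_edge (a point): middle of the outer lower edge of the roof plate (70 x 84 x 4 mm) over cup and tab: at x = -115 mm in the rail's frame, 180 mm above the table. The roof hides the tab from above, so it cannot be pressed straight down
- gate (a joint): angle of the hinged bottom of the cup, rad: 0 shut, 1.26 fully open. A plate 46 mm long hinged on the cup's lower edge next to the beam that swings down, clearing the bin and the pot; geared to the release tab (90 rad per m of tab travel) and shut by a torsion spring
- release_tab (a joint): how far the release tab is pressed in, m: 0 out, 0.014 fully in. It is sprung: about 2.5 to 4 N to begin, 7 to 8 N when fully in; it returns by itself. The specimens slide out within about a second when it is fully in and held
- tab_face (a point): centre of the outer face of the release tab: steel plate 44 mm (y) x 24 mm on the cup's outer side (robot's left), when out at x = -102 mm in the rail's frame, 128 mm above the table. The face looks to the robot's left and up, normal tilted 40 degrees from vertical; it moves along (0.643, 0, -0.766) in the rail's frame. Site axes = rail axes. Press with closed fingers tilted about 40 degrees, from that side
- bin: rectangular open grey bin, 150 mm (x) x 100 mm (y), 42 mm high, walls and floor 3 mm, 0.5 kg, loose. Origin at the centre of its underside, z up. It stands under the path of the cup, its long side across the rail; it and the pot swap places between starts
- pot: round open grey pot, 84 mm across, 40 mm high; origin at the centre of its underside. Also stands under the path of the cup; not to be used
- specimen_1: white dog-bone test specimen, 64 x 20 x 8 mm, 18 g, lying in the cup along the rail's y at the start, under the other one. Origin at the middle of its underside, y along its length
- specimen_2: the second, equal specimen, lying on the first
- parts_tin: round lidded tin, 62 mm across, 25 mm high, a bystander; origin at the centre of its underside
- tape_roll: dark roll of tape lying flat, 55 mm across, 19 mm high, a bystander; origin at the centre of its underside
Things that resemble listed ones, but are neither listed nor needed, are in the scene too. Leave any red look-alike of the bin alone.

How it is judged (in metres and radians):
On the way, in this order (a step that is already met when the one before it is completed fails the run):
1. the release tab is pressed in with the cup over the bin (value of joint release_tab above 0.01 m and horizontal distance between cup_bottom and bin below 0.045 m), for 0.1 s.
2. both specimens lie in the bin and the released gate is shut again (x of specimen_1 in the frame of bin between -0.072 and 0.072 m and y of specimen_1 in the frame of bin between -0.047 and 0.047 m and z of each of specimen_1, specimen_2 in the frame of bin below 0.045 m and x of specimen_2 in the frame of bin between -0.072 and 0.072 m and y of specimen_2 in the frame of bin between -0.047 and 0.047 m and value of joint release_tab below 0.002 m and value of joint gate below 0.15 rad), for 0.2 s.
At the end, for the whole second after the job is handed in: Both specimens lie at rest inside the rectangular bin (below its rim), the gate is shut (within 0.15 rad), the tab is out (within 2 mm) and the carriage is home (within 8 mm of the far end stop) (all of step 2 and value of joint carriage below 0.008 m and linear speed of each of specimen_1, specimen_2, bin below 0.03 m/s); the robot touches nothing.
It fails at once if the bin is shifted by more than 30 mm (distance of bin from where it was at the start of the episode above 0.03 m).
It fails at once if the pot is shifted by more than 30 mm (distance of pot from where it was at the start of the episode above 0.03 m).
It fails at once if the tin is shifted by more than 30 mm (distance of parts_tin from where it was at the start of the episode above 0.03 m).
It fails at once if the tape roll is shifted by more than 30 mm (distance of tape_roll from where it was at the start of the episode above 0.03 m).
It also fails if it takes over 69 s, if anything falls off the work surface, if the arm or the gripper's body presses on something with over 40 N, if the wrist force passes 120 N, or if a joint passes its speed limit or range.

## Robot

A 6-joint arm with a two-finger parallel gripper is mounted at the origin on a cart in front of the work surface, level with it; the furniture and walls round the work are solid. World frame = base frame: x ahead of the robot, y to its left, z up, the work surface at z = 0. Lengths are in mm, angles in rad, forces in N, time in s.
With the tool pointing down it reaches from about 350 to 775 mm from the base axis. Payload 7.3 kg.
Tool frame: the origin (TCP) lies between the finger pads; the fingertips stand 22 mm ahead of it and the grasp point (between the pads) lies 3 mm ahead of it (nose_length is the distance from the TCP to the fingertips, in mm); z points along the fingers, y is the direction in which the jaws open and shut (so a half turn about z gives the same grasp; the last joint's range is limited). The gripper opens to 92 mm and grips with 3 to 60 N. Pads are 19 mm wide; open, the fingers measure 130 mm over their backs; the gripper's body (75 mm by 190 mm) begins 47 mm behind the grasp point.
Start: joints at [-1.295, 0.342, 1.524, -0, 1.275, -0.146], TCP at [214.96, -478.994, 248.741] pointing down, gripper open.
Joint ranges: [-2.53, 2.53], [-0.77, 2.02], [0.04, 2.7], [-1, 4.14], [0.28, 2.66], [-3.11, 3.11]. Speed limits (rad/s): [2.57, 2.57, 3.14, 3.14, 3.14, 3.14].

## Interface

Orientations are given as [roll, pitch, yaw] about the fixed x, y, z axes, in that order (R = Rz(yaw) Ry(pitch) Rx(roll)).
In Python, from plant import get_obs, capture, close_job, nose_length gives the robot as it stands.
- The arm moves only by the tool step_arm, never from a script. Its argument "increments" is text: rows parted by semicolons, each of 7 numbers parted by spaces: the turn, a rotation vector about the tool's x, y, z in rad, then the shift along the tool's x, y, z in mm, then the opening, from -1 (shut) to 1 (fully open). A call has 1 to 20 rows; each row is the pose to reach, as a shift and turn from the pose commanded when the call began, along the tool's axes at that moment; what a row does not reach only later rows make up. A row lasts 1/8 s, in which the tool goes at most 62.5 mm and 10.7 degrees, less where a joint would pass 70% of its speed; a pose out of reach is approached as far as the arm can. A call with a gripper value outside its range is refused whole. The fingers move at their own pace and stop on an object; the grip force is fixed at half the most. Time passes only in rows, so rows that repeat a pose let the fingers close. It gives the time, the measured TCP pose, the force and the opening at its end, in the units of the state.
- get_obs(): the state, without advancing time (a new reading comes with each control period).
- capture(name): name is "side" or "top"; returns a dict with "frame" (384x512x3 uint8, red, green, blue), "K" (3x3 intrinsics, pixels), "extrinsics" (4x4, takes a point from world to camera coordinates). Camera axes: x right, y down, z forward; pixel columns grow to the right and rows downward; lengths in mm; the calibration is good to about 2 mm. A picture is of the moment at which its call begins. There is no depth.
- close_job(): hands the job in, once; it reports no verdict.
The state is a dict: "time": time; "joint_positions": joint angles; "dq": joint speeds; "tau": joint torques, N m; "tool_pos": TCP position; "tcp_rot": TCP orientation; "contact_force": force on the tool from outside, world axes, zero at the start; "moment": the same for the moment, N m; "grip_width": finger opening in mm.
Only numpy, scipy, OpenCV 4.12 (cv2) and the standard library are available. Lean on these libraries where they do the work, as an engineer would, in place of code of your own. Each camera call takes 0.05 s, during which the arm holds its last target.

## Working session

There is one attempt and no reset: what is moved stays moved. The work goes in short steps, Python scripts to look and compute and a tool call to move; the robot and the scene stay as the last step left them, time stands still between calls to the robot, and variables do not carry over. Pictures are saved under pics/ and viewed, and the job is handed in when it is done.

Besides the shell and the picture viewer there is one more tool, called by a JSON object that holds its "api" and its "payload". step_arm: Moves the arm, as the interface text tells. Its arguments: {"type":"object","properties":{"increments":{"type":"string"}},"required":["increments"]}

```bash
mkdir -p pics; ls
python3 - <<'E'
from plant import *
import cv2,numpy as np
print(get_obs(),nose_length)
for n in("side","top"):
    c=capture(n);cv2.imwrite(f"pics/{n}0.png",c["frame"][:,:,::-1]);np.savez(f"{n}0.npz",**c);print(c["K"],c["extrinsics"])
E
```

```text
pics
{'time': 0.0, 'joint_positions': array([-1.29497345e+00,  3.42731371e-01,  1.52502027e+00, -1.96329175e-05,
        1.27540777e+00, -1.46010998e-01]), 'dq': array([ 0.00059392, -0.0010379 ,  0.00046843,  0.00058795,  0.00129329,
       -0.00102782]), 'tau': array([ 5.45005321e-06, -4.31244493e+01, -2.44225931e+01,  7.17272842e-02,
        5.58691949e-02, -1.20254103e-04]), 'tool_pos': array([ 214.85866988, -478.60560639,  248.03932005]), 'tcp_rot': array([-3.14003983e+00, -2.09378238e-04,  4.21839445e-01]), 'contact_force': array([-0.55500985,  0.21226554,  0.10974282]), 'moment': array([ 0.02047898, -0.01201941, -0.01985335]), 'grip_width': 91.9422065683481} 22.0
[[400.35216876   0.         258.54442697]
 [  0.         400.35216876 192.53701885]
 [  0.           0.           1.        ]] [[ 2.86526696e-02  9.99543343e-01  9.59840340e-03  1.11327873e+01]
 [ 8.89266191e-01 -2.11039493e-02 -4.56902905e-01 -4.31949217e+02]
 [-4.56491693e-01  2.16270236e-02 -8.89464786e-01  1.49560821e+03]
 [ 0.00000000e+00  0.00000000e+00  0.00000000e+00  1.00000000e+00]]
[[348.73447983   0.         254.40873594]
 [  0.         348.73447983 193.15464065]
 [  0.           0.           1.        ]] [[ 1.11127408e-02 -9.99392323e-01  3.30377381e-02 -3.48781293e+01]
 [-9.96710193e-01 -1.37235020e-02 -7.98777582e-02  5.59878390e+02]
 [ 8.02826117e-02 -3.20413895e-02 -9.96257021e-01  9.35980682e+02]
 [ 0.00000000e+00  0.00000000e+00  0.00000000e+00  1.00000000e+00]]
```

View pics/side0.png

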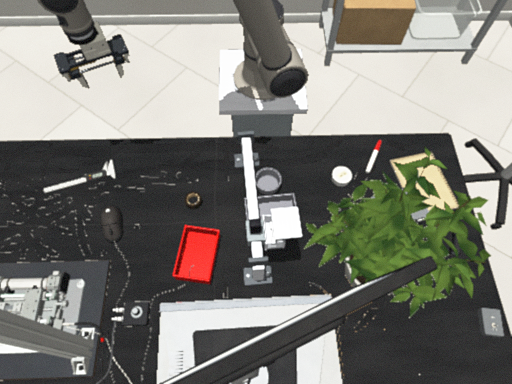

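View pics/top0.png

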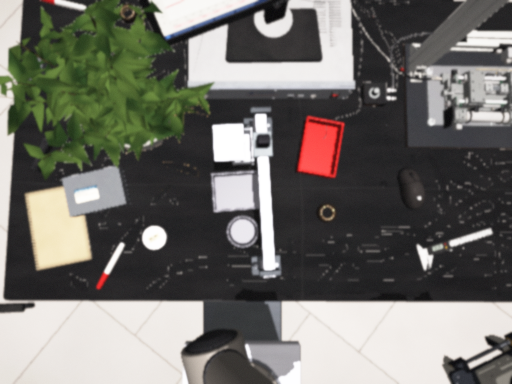

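Run:
```python
import cv2
a=cv2.imread('pics/top0.png')[90:290,190:370];cv2.imwrite('pics/t0c.png',cv2.resize(a,None,fx=3,fy=3,interpolation=cv2.INTER_CUBIC))
a=cv2.imread('pics/side0.png')[120:300,170:370];cv2.imwrite('pics/s0c.png',cv2.resize(a,None,fx=3.3,fy=3.3,interpolation=cv2.INTER_CUBIC))
```

```text
(no output)
```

View pics/t0c.png

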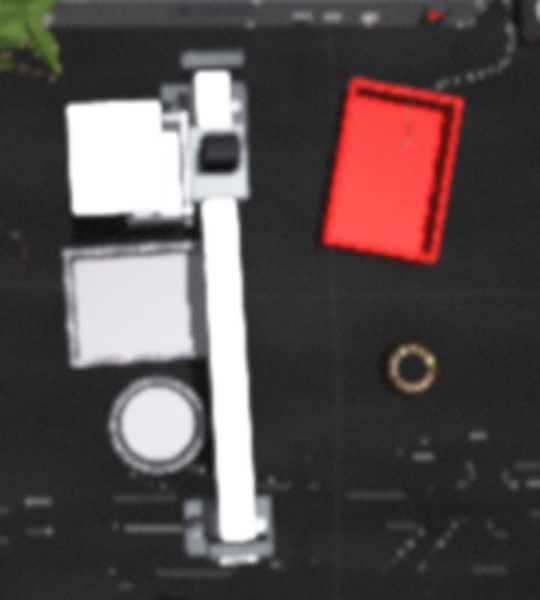

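View pics/s0c.png

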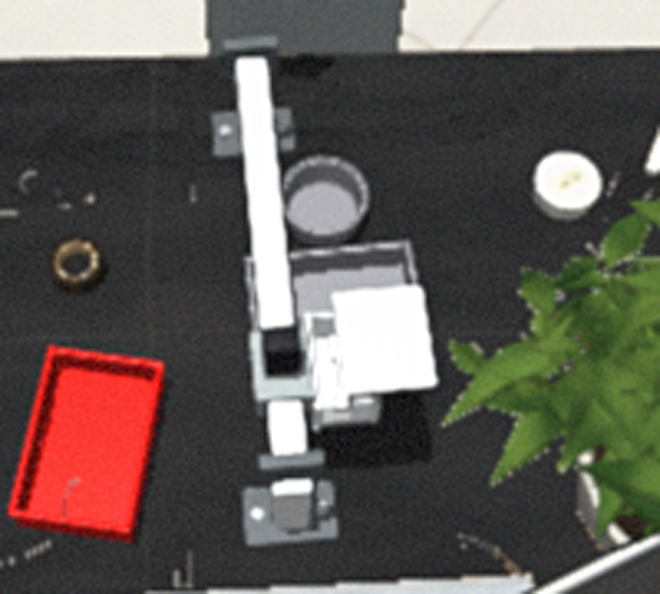

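```bash
cat > h.py <<'E'
import numpy as np,cv2
def ld(f):
    d=np.load(f);return d['frame'],d['K'],d['extrinsics']
def cast(K,E,px,z):
    px=np.atleast_2d(px).astype(float)
    R,t=E[:3,:3],E[:3,3];c=-R.T@t
    d=np.c_[px,np.ones(len(px))]@np.linalg.inv(K).T@R
    return c+d*((z-c[2])/d[:,2])[:,None]
def proj(K,E,P):
    P=np.atleast_2d(P);q=P@E[:3,:3].T+E[:3,3];q=q@K.T;return q[:,:2]/q[:,2:]
E
python3 - <<'E'
from h import *
for n,sl,sc,rows in(("top",(90,190),3,(160,262)),("side",(120,170),3.3,(145,212))):
    f,K,E=ld(n+"0.npz");g=f.min(2).astype(int)
    pts=[]
    for r in range(*rows):
        lo,hi=(250,282) if n=="top" else (238,262)
        xs=np.where(g[r,lo:hi]>200)[0]+lo
        if len(xs)>5: pts.append([(xs.min()+xs.max())/2,r,len(xs)])
    pts=np.array(pts);print(n,pts[::15])
    W=cast(K,E,pts[:,:2],140)
    p=np.polyfit(W[:,0],W[:,1],1);print("beam y = ",p,"yaw off deg",np.degrees(np.arctan(p[0])),"y at 400,600",np.polyval(p,[400,600]), W[[0,-1]])
    m=g<50
    def cp(l): return np.array([[x/sc+sl[1],y/sc+sl[0]] for x,y in l])
    if n=="top":
        print("block top",cast(K,E,cp([(202,137),(241,137),(202,168),(241,168)]),202))
        print("bin",cast(K,E,cp([(64,249),(71,366),(192,244),(196,358)]),42))
        print("pot",cast(K,E,cp([(157,424)]),40))
        print("roof",cast(K,E,cp([(68,103),(159,101),(73,215),(165,213)]),182))
        print("endplates far/near",cast(K,E,cp([(212,60),(240,545)]),158))
    else:
        print("block top",cast(K,E,cp([(265,328),(300,328),(265,350),(300,350)]),202))
        print("bin",cast(K,E,cp([(246,259),(412,243)]),42))
        print("roof",cast(K,E,cp([(332,292),(422,286),(345,392),(437,386)]),182))
        print("pot",cast(K,E,cp([(325,198)]),40))
        print("endplates far/near",cast(K,E,cp([(291,460),(250,43)]),158))
E
```

```text
top [[259.  160.   16. ]
 [259.5 175.   12. ]
 [260.  190.   14. ]
 [260.5 205.   16. ]
 [266.  220.   11. ]
 [261.  235.   14. ]
 [268.  250.   11. ]]
beam y =  [ 8.09779146e-02 -8.71181230e+01] yaw off deg 4.629590979646262 y at 400,600 [-54.72695719 -38.53137427] [[631.89930608 -34.42042527 140.        ]
 [389.38251398 -59.48629937 140.        ]]
block top [[676.56152693 -27.32724912 202.        ]
 [677.13167568 -56.83077331 202.        ]
 [652.82389821 -27.57527464 202.        ]
 [653.36296402 -57.00813952 202.        ]]
bin [[611.65499287  89.51537339  42.        ]
 [506.70108644  81.09912939  42.        ]
 [618.01156373 -25.5311671   42.        ]
 [515.18857468 -30.26663188  42.        ]]
pot [[456.0301105    3.80665581  40.        ]]
roof [[ 7.06262491e+02  7.58551477e+01  1.82000000e+02]
 [ 7.09280491e+02  5.56572614e+00  1.82000000e+02]
 [ 6.18835420e+02  7.02282713e+01  1.82000000e+02]
 [ 6.21573479e+02 -2.50967436e-01  1.82000000e+02]]
endplates far/near [[750.52006463 -36.4133613  158.        ]
 [366.95187766 -61.83206554 158.        ]]
side [[246. 145.   9.]
 [248. 160. 
[... 154 characters left out ...]
51205113 -46.60765121] [[397.55414498 -61.12844428 140.        ]
 [613.10148438 -46.52441651 140.        ]]
block top [[664.56532735 -52.95792234 202.        ]
 [665.22217888 -26.16842921 202.        ]
 [682.71559559 -53.30742101 202.        ]
 [683.37203499 -26.73774028 202.        ]]
bin [[526.00015788 -69.18063409  42.        ]
 [513.11777585  84.96151544  42.        ]]
roof [[626.20539636   0.74838309 182.        ]
 [622.68394762  72.57644809 182.        ]
 [710.56347216   7.11160477 182.        ]
 [707.45482559  77.85431488 182.        ]]
pot [[462.45201947   6.24877921  40.        ]]
endplates far/near [[755.63053966 -35.23046832 158.        ]
 [367.21341175 -61.08242948 158.        ]]
```

```bash
python3 - <<'E'
from h import *
f,K,E=ld("top0.npz");f2,K2,E2=ld("side0.npz")
for z in (0,50,100,200,300):
    print(z,"box",cast(K,E,[[261,97]],z)[0].round(),"mon",cast(K,E,[[200,32],[165,38]],z).round().tolist(),"plant tip",cast(K,E,[[208,92],[130,170],[50,172]],z).round().tolist())
    print("   side: box",cast(K2,E2,[[260,298]],z)[0].round(),"tip",cast(K2,E2,[[308,240],[345,205],[430,152]],z).round().tolist())
from scipy.spatial.transform import Rotation as R
r0=R.from_euler('xyz',[-3.14004,-.0002,.42184])
p0=np.array([214.86,-478.6,248.04])
r1=R.from_euler('xyz',[np.pi,0,np.radians(93.8)]);
for p in ([669.5,-41,265],):
    print((r0.inv()*r1).as_rotvec(),r0.inv().apply(np.array(p)-p0))
E
python3 - <<'E'
import cv2
a=cv2.imread('pics/side0.png')[130:384,280:512];cv2.imwrite('pics/s0d.png',cv2.resize(a,None,fx=2.3,fy=2.3))
E
```

```text
0 box [840. -45.   0.] mon [[1030.0, 135.0, 0.0], [1009.0, 235.0, 0.0]] plant tip [[852.0, 108.0, 0.0], [622.0, 320.0, 0.0], [613.0, 540.0, 0.0]]
   side: box [817. -30.   0.] tip [[649.0, 119.0, 0.0], [536.0, 245.0, 0.0], [345.0, 557.0, 0.0]]
50 box [822. -42.  50.] mon [[1002.0, 128.0, 50.0], [982.0, 223.0, 50.0]] plant tip [[833.0, 102.0, 50.0], [615.0, 304.0, 50.0], [607.0, 512.0, 50.0]]
   side: box [828. -31.  50.] tip [[667.0, 111.0, 50.0], [559.0, 232.0, 50.0], [377.0, 530.0, 50.0]]
100 box [804. -40. 100.] mon [[974.0, 121.0, 100.0], [955.0, 212.0, 100.0]] plant tip [[814.0, 97.0, 100.0], [608.0, 288.0, 100.0], [600.0, 485.0, 100.0]]
   side: box [839. -32. 100.] tip [[686.0, 104.0, 100.0], [582.0, 219.0, 100.0], [409.0, 504.0, 100.0]]
200 box [767. -35. 200.] mon [[918.0, 108.0, 200.0], [902.0, 188.0, 200.0]] plant tip [[776.0, 86.0, 200.0], [594.0, 255.0, 200.0], [587.0, 430.0, 200.0]]
   side: box [861. -34. 200.] tip [[723.0, 89.0, 200.0], [629.0, 192.0, 200.0], [473.0, 450.0, 200.0]]
300 box [731. -30. 300.] mon [[862.0, 94.0, 300.0], [848.0, 164.0, 300.0]] plant tip [[739.0, 76.0, 300.0], [580.0, 223.0, 300.0], [573.0, 375.0, 300.0]]
   side: box [883. -36. 300.] tip [[759.0, 73.0, 300.0], [676.0, 166.0, 300.0], [536.0, 396.0, 300.0]]
[-1.23515699e-03 -1.11821039e-03 -1.21527842e+00] [ 593.95920285 -213.11688222  -16.51033184]
```

View pics/s0d.png

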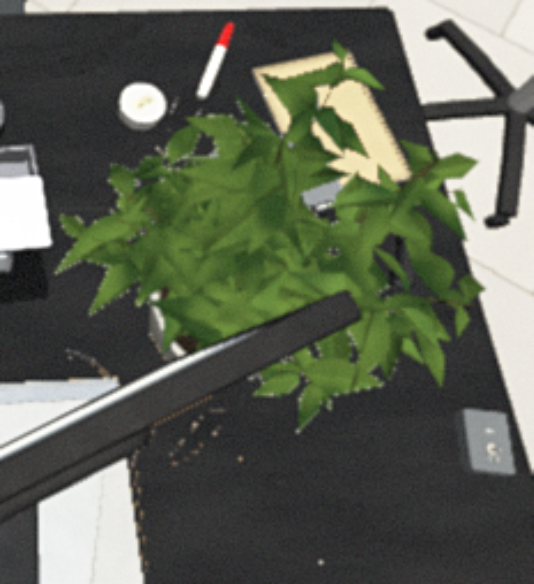

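{"api": "step_arm", "payload": {"increments": "0 0 -1.215 594 -213 -16 0.3;0 0 -1.215 594 -213 -16 0.3;0 0 -1.215 594 -213 -16 0.3;0 0 -1.215 594 -213 -16 0.3;0 0 -1.215 594 -213 -16 0.3;0 0 -1.215 594 -213 -16 0.3;0 0 -1.215 594 -213 -16 0.3;0 0 -1.215 594 -213 -16 0.3;0 0 -1.215 594 -213 -16 0.3;0 0 -1.215 594 -213 -16 0.3;0 0 -1.215 594 -213 -16 0.3;0 0 -1.215 594 -213 -16 0.3;0 0 -1.215 594 -213 -16 0.3;0 0 -1.215 594 -213 -16 0.3;0 0 -1.215 594 -213 -16 0.3;0 0 -1.215 594 -213 -16 0.3"}}

```text
time: 2.1
tool_pos: [669.5, -41.9, 265.0]
tcp_rot: [3.141, 0.0, 1.636]
contact_force: [0.0, 0.1, -0.1]
grip_width: 59.6
```

```bash
cat > snap.py <<'E'
import sys;from plant import *;import cv2,numpy as np
n,tag,r0,r1,c0,c1,s=sys.argv[1],sys.argv[2],*map(float,sys.argv[3:])
c=capture(n);np.savez(f"{n}{tag}.npz",**c)
a=c["frame"][int(r0):int(r1),int(c0):int(c1),::-1];cv2.imwrite(f"pics/{n}{tag}.png",cv2.resize(a,None,fx=s,fy=s,interpolation=cv2.INTER_CUBIC))
print(get_obs()['time'])
E
python3 snap.py side 1 100 300 180 380 3
```

```text
2.15
```

View pics/side1.png

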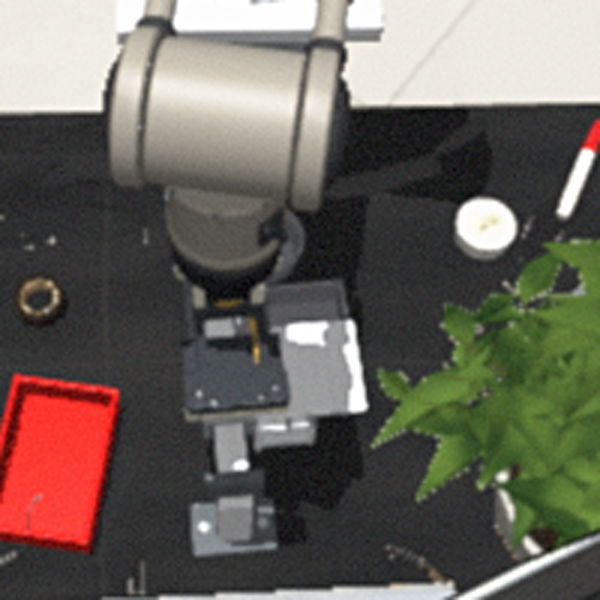

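{"api": "step_arm", "payload": {"increments": "0 0 0 0 0 40 0.3;0 0 0 0 0 60 0.3;0 0 0 0 0 80 0.3;0 0 0 0 0 80 0.3;0 0 0 0 0 80 0.3;0 0 0 0 0 80 -1;0 0 0 0 0 80 -1;0 0 0 0 0 80 -1;0 0 0 0 0 80 -1;0 0 0 0 0 80 -1;0 0 0 0 0 80 -1"}}

```text
time: 3.52
tool_pos: [669.9, -41.5, 184.9]
tcp_rot: [3.141, 0.0, 1.637]
contact_force: [1.4, 0.7, 1.7]
grip_width: 23.7
```

{"api": "step_arm", "payload": {"increments": "0 0 0 0 -10 0 -1;0 0 0 0 -25 0 -1;0 0 0 0 -40 0 -1;0 0 0 0 -55 0 -1;0 0 0 0 -70 0 -1;0 0 0 0 -85 0 -1;0 0 0 0 -95 0 -1;0 0 0 0 -100 0 -1;0 0 0 0 -100 0 -1;0 0 0 0 -100 0 -1"}}

```text
time: 4.78
tool_pos: [569.6, -48.2, 184.8]
tcp_rot: [-3.141, 0.0, 1.637]
contact_force: [-2.9, -0.7, 3.5]
grip_width: 23.7
```

```bash
python3 snap.py side 2 100 300 180 380 3; python3 snap.py top 2 90 290 190 370 3
```

```text
4.825
4.875
```

View pics/side2.png

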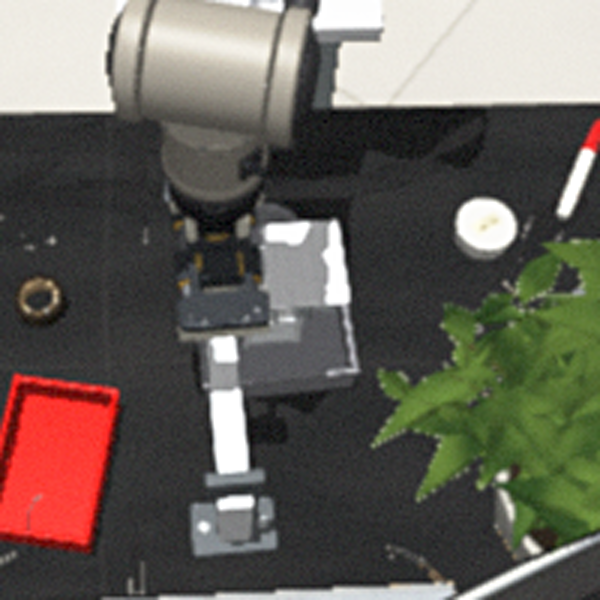

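View pics/top2.png

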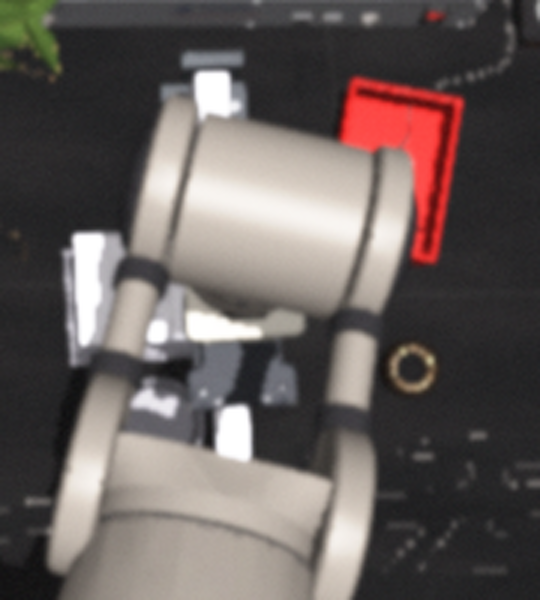

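{"api": "step_arm", "payload": {"increments": "0 0 0 0 0 0 -0.3;0 0 0 0 0 0 0.2;0 0 0 0 0 0 0.3;0 0 0 0 0 0 0.3;0 0 0 0 0 -50 0.3;0 0 0 0 0 -100 0.3;0 0 0 0 0 -140 0.3;0 0 0 0 0 -160 0.3;0 0 0 0 0 -160 0.3"}}

```text
time: 6.0
tool_pos: [570.4, -48.1, 346.2]
tcp_rot: [3.138, 0.001, 1.637]
contact_force: [-0.3, -0.3, -0.1]
grip_width: 59.6
```

```bash
python3 snap.py side 3 100 300 180 380 3
python3 - <<'E'
from h import *
from plant import get_obs
f,K,E=ld("side2.npz")
def cp(l): return np.array([[x/3+180,y/3+100] for x,y in l])
print(cast(K,E,cp([(357,373),(357,385)]),42),cast(K,E,cp([(357,385),(205,391)]),0))
o=get_obs();print(o['joint_positions'],o['tool_pos'],o['tcp_rot'])
E
```

```text
6.05
[[614.80010048  90.08281468  42.        ]
 [627.44764602  89.13451133  42.        ]] [[610.54161357  94.59129005   0.        ]
 [613.2423836  -59.70410513   0.        ]]
[-2.18053595e-01  3.80106787e-01  1.20604751e+00 -1.69651179e-05
  1.55486325e+00 -2.84049039e-01] [569.92591147 -48.0343713  344.56486214] [3.14104534e+00 1.77455058e-04 1.63679199e+00]
```

View pics/side3.png

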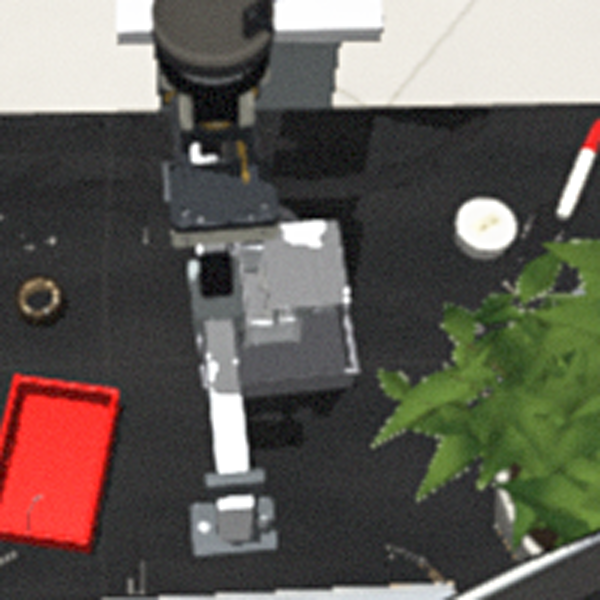

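```bash
cat > plan.py <<'E'
from h import *
from scipy.spatial.transform import Rotation as R
th=np.radians(3.8);xr=np.array([np.sin(th),-np.cos(th),0]);yr=np.array([np.cos(th),np.sin(th),0]);zr=np.array([0,0,1.])
C=np.array([569.7,-47.9,0])
def rail(x,y,z): return C+x*xr+y*yr+z*zr
def orient(tilt,psi): # deg
    base=R.from_euler('xyz',[np.pi,0,np.radians(93.8)])
    return R.from_euler('z',psi,degrees=True)*base*R.from_euler('y',-tilt,degrees=True)
nrm=np.array([-.643,0,.766])
def tabpt(off,press=0,y=0): # off: downhill shift
    return rail(-102-.766*off+.643*press,y,128-.643*off-.766*press)
E
python3 - <<'E'
from plan import *
ft,Kt,Et=ld("top0.npz");fs,Ks,Es=ld("side0.npz")
def green(f):
    f=f.astype(int);g=((f[:,:,1]-f[:,:,0]>12)&(f[:,:,1]-f[:,:,2]>12)).astype(np.uint8)
    return cv2.dilate(cv2.morphologyEx(g,cv2.MORPH_OPEN,np.ones((2,2),np.uint8)),np.ones((3,3)))
gt,gs=green(ft),green(fs);print(gt.sum(),gs.sum())
for tilt in(42,46):
  for psi in (0,10,20,30):
    Rr=orient(tilt,psi)
    for s in (0,100):
        tcp=tabpt(5)-Rr.apply([0,0,22+s])
        bad=[]
        for zz in np.arange(-44,-350,-15):
            w,l=(38,95) if zz>-170 else (60,60)
            for a in np.linspace(-w,w,7):
                for b in np.linspace(-l,l,13):
                    P=tcp+Rr.apply([a,b,zz])
                    hit=True
                    for g,K,E in((gt,Kt,Et),(gs,Ks,Es)):
                        u,v=proj(K,E,P)[0].round().astype(int)
                        if not(0<=u<512 and 0<=v<384) : continue
                        if not g[v,u]: hit=False
                    if hit: bad.append([*P.round(),zz])
        print(tilt,psi,s,len(bad),(np.min(bad,0),np.max(bad,0)) if bad else "",tcp.round(),Rr.as_euler('xyz').round(3))
E
```

```text
21856 15285
42 0 0 38 (array([ 585.,  139.,  235., -344.]), array([ 652.,  350.,  361., -119.])) [562.  72. 141.] [3.142 0.733 1.637]
42 0 100 115 (array([ 573.,  166.,  223., -269.]), array([651., 367., 402., -44.])) [557. 139. 215.] [3.142 0.733 1.637]
42 10 0 2 (array([ 619.,  220.,  238., -164.]), array([ 621.,  229.,  246., -164.])) [559.  72. 141.] [3.142 0.733 1.812]
42 10 100 13 (array([ 605.,  208.,  234., -149.]), array([624., 284., 304., -59.])) [543. 137. 215.] [3.142 0.733 1.812]
42 20 0 0  [557.  71. 141.] [3.142 0.733 1.986]
42 20 100 0  [530. 132. 215.] [3.142 0.733 1.986]
42 30 0 0  [554.  70. 141.] [3.142 0.733 2.161]
42 30 100 0  [517. 126. 215.] [3.142 0.733 2.161]
46 0 0 53 (array([ 562.,  139.,  206., -344.]), array([ 653.,  365.,  369., -119.])) [562.  73. 140.] [3.142 0.803 1.637]
46 0 100 144 (array([ 563.,  168.,  222., -269.]), array([651., 384., 396., -44.])) [557. 145. 210.] [3.142 0.803 1.637]
46 10 0 2 (array([ 619.,  219.,  236., -164.]), array([ 621.,  227.,  245., -164.])) [559.  73. 140.] [3.142 0.803 1.812]
46 10 100 20 (array([ 594.,  211.,  223., -149.]), array([623., 287., 322., -59.])) [542. 143. 210.] [3.142 0.803 1.812]
46 20 0 0  [556.  72. 140.] [3.142 0.803 1.986]
46 20 100 0  [527. 138. 210.] [3.142 0.803 1.986]
46 30 0 0  [554.  71. 140.] [3.142 0.803 2.161]
46 30 100 0  [514. 131. 210.] [3.142 0.803 2.161]
```

Run:
```python
from plan import *
for tilt in (40,44,48):
  for psi in (0,12,18):
    for off in(3,6):
        Rr=orient(tilt,psi); tcp=tabpt(off,14)-Rr.apply([0,0,22])
        e=[Rr.inv().apply(rail(-115,y,z)-tcp).round(0).tolist() for y in(-42,0,42) for z in (180,184)]
        print(tilt,psi,off,e)
```

```text
40 0 3 [[-26.0, -42.0, -40.0], [-29.0, -42.0, -43.0], [-26.0, 0.0, -40.0], [-29.0, 0.0, -43.0], [-26.0, 42.0, -40.0], [-29.0, 42.0, -43.0]]
40 0 6 [[-29.0, -42.0, -40.0], [-32.0, -42.0, -43.0], [-29.0, 0.0, -40.0], [-32.0, 0.0, -43.0], [-29.0, 42.0, -40.0], [-32.0, 42.0, -43.0]]
40 12 3 [[-20.0, -37.0, -46.0], [-23.0, -37.0, -49.0], [-27.0, 4.0, -40.0], [-29.0, 4.0, -43.0], [-33.0, 45.0, -34.0], [-36.0, 45.0, -37.0]]
40 12 6 [[-23.0, -37.0, -46.0], [-26.0, -37.0, -49.0], [-30.0, 4.0, -40.0], [-32.0, 4.0, -43.0], [-36.0, 45.0, -34.0], [-39.0, 45.0, -37.0]]
40 18 3 [[-17.0, -34.0, -48.0], [-20.0, -34.0, -51.0], [-27.0, 6.0, -40.0], [-30.0, 6.0, -43.0], [-37.0, 46.0, -31.0], [-40.0, 46.0, -34.0]]
40 18 6 [[-20.0, -35.0, -48.0], [-23.0, -35.0, -51.0], [-30.0, 5.0, -40.0], [-33.0, 5.0, -43.0], [-40.0, 45.0, -31.0], [-43.0, 45.0, -34.0]]
44 0 3 [[-31.0, -42.0, -38.0], [-34.0, -42.0, -41.0], [-31.0, 0.0, -38.0], [-34.0, 0.0, -41.0], [-31.0, 42.0, -38.0], [-34.0, 42.0, -41.0]]
44 0 6 [[-34.0, -42.0, -38.0], [-37.0, -42.0, -41.0], [-34.0, 0.0, -38.0], [-37.0, 0.0, -41.0], [-34.0, 42.0, -38.0]
[... 731 characters left out ...]
0 6 [[-38.0, -42.0, -35.0], [-41.0, -42.0, -38.0], [-38.0, 0.0, -35.0], [-41.0, 0.0, -38.0], [-38.0, 42.0, -35.0], [-41.0, 42.0, -38.0]]
48 12 3 [[-29.0, -37.0, -42.0], [-32.0, -37.0, -45.0], [-35.0, 4.0, -36.0], [-38.0, 4.0, -38.0], [-41.0, 45.0, -29.0], [-44.0, 45.0, -32.0]]
48 12 6 [[-32.0, -37.0, -42.0], [-35.0, -37.0, -44.0], [-38.0, 4.0, -35.0], [-41.0, 4.0, -38.0], [-44.0, 45.0, -29.0], [-47.0, 45.0, -31.0]]
48 18 3 [[-27.0, -34.0, -45.0], [-30.0, -34.0, -48.0], [-36.0, 6.0, -35.0], [-38.0, 6.0, -38.0], [-44.0, 46.0, -26.0], [-47.0, 46.0, -28.0]]
48 18 6 [[-30.0, -35.0, -44.0], [-33.0, -35.0, -47.0], [-38.0, 5.0, -35.0], [-41.0, 5.0, -38.0], [-47.0, 45.0, -25.0], [-50.0, 45.0, -28.0]]
```

```bash
cat >> plan.py <<'E'
def inc(p0,e0,tcp,Rr):
    r0=R.from_euler('xyz',e0);return np.r_[(r0.inv()*Rr).as_rotvec().round(3),r0.inv().apply(tcp-np.array(p0)).round(1)]
def tgt(tilt,psi,off,s,y=0,dz=0):
    Rr=orient(tilt,psi);return tabpt(off,0,y)-Rr.apply([0,0,22+s])+[0,0,dz],Rr
E
python3 - <<'E'
from plan import *
p0=[569.8,-48.1,345];e0=[np.pi,0,1.637]
for dz in(150,0):
    t,Rr=tgt(48,9,6,30,-70,dz);print(t.round(1),Rr.as_euler('xyz').round(3),inc(p0,e0,t,Rr))
E
```

```text
[484.2  91.5 308.9] [3.142 0.838 1.794] [-6.60e-02 -8.36e-01 -1.48e-01  1.45e+02 -7.61e+01  3.61e+01]
[484.2  91.5 158.9] [3.142 0.838 1.794] [-6.600e-02 -8.360e-01 -1.480e-01  1.450e+02 -7.610e+01  1.861e+02]
```

{"api": "step_arm", "payload": {"increments": "0 0 0 30 -60 0 -1;-0.013 -0.167 -0.03 60 -76 10 -1;-0.026 -0.334 -0.06 90 -76 20 -1;-0.04 -0.5 -0.09 120 -76 36 -1;-0.053 -0.67 -0.118 145 -76 36 -1;-0.066 -0.836 -0.148 145 -76 36 -1;-0.066 -0.836 -0.148 145 -76 36 -1;-0.066 -0.836 -0.148 145 -76 36 -1;-0.066 -0.836 -0.148 145 -76 36 -1;-0.066 -0.836 -0.148 145 -76 36 -1"}}

```text
time: 7.3
tool_pos: [484.7, 90.7, 309.4]
tcp_rot: [3.139, 0.836, 1.79]
contact_force: [-0.3, 0.3, -1.2]
grip_width: 0.6
```

```bash
python3 snap.py side 4 50 300 180 430 2.4; python3 -c "
from plant import *;o=get_obs();print(o['joint_positions'],o['tool_pos'],o['tcp_rot'])"
```

```text
7.35
[ 0.46658928  0.38780607  1.56270025 -0.80813357  1.48879412  0.4429504 ] [484.68235988  90.78849265 309.29448254] [3.13929313 0.83679335 1.79063598]
```

View pics/side4.png

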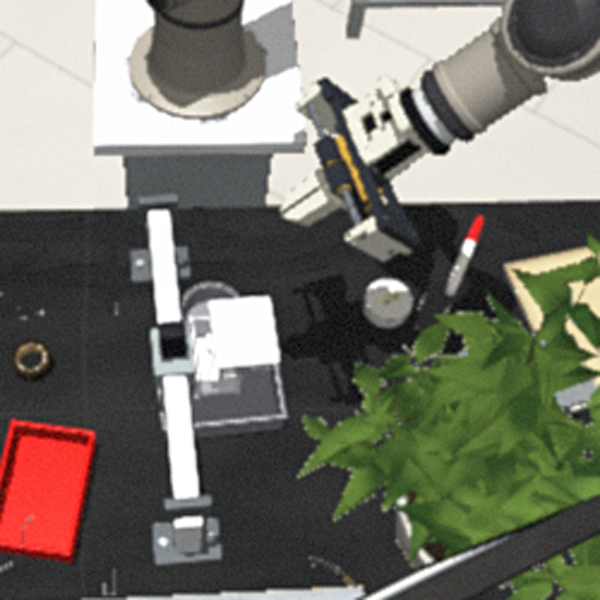

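Run:
```python
from plan import *
f,K,E=ld("side4.npz")
r=cast(K,E,[[x/2.4+180,y/2.4+50] for x,y in((208,300),(272,296),(217,365),(280,360))],184);print(r.round(1),r.mean(0),rail(-80,0,184))
p0=[484.7,90.7,309.2];e0=[3.14,.837,1.791]
for a in((30,-70,0),(30,0,0),(3,0,0),(-8,0,0),(-15,0,0)):
    t,Rr=tgt(48,9,6,*a);
    if a[0]<0: t=tabpt(6,-a[0])-Rr.apply([0,0,22])
    print(a,t.round(1),inc(p0,e0,t,Rr))
```

```text
[[526.4  -5.8 184. ]
 [522.8  67.3 184. ]
 [608.6   0.9 184. ]
 [604.1  70.5 184. ]] [565.46907755  33.22638552 184.        ] [564.39808797  31.92411746 184.        ]
(30, -70, 0) [484.2  91.5 158.9] [-1.000e-03 -1.000e-03 -2.000e-03  1.122e+02 -4.000e-01  1.000e+02]
(30, 0, 0) [554.1  96.1 158.9] [-1.00e-03 -1.00e-03 -2.00e-03  1.05e+02  6.87e+01  1.08e+02]
(3, 0, 0) [558.5  76.6 140.9] [-1.00e-03 -1.00e-03 -2.00e-03  1.05e+02  6.87e+01  1.35e+02]
(-8, 0, 0) [559.4  69.3 132.7] [-1.000e-03 -1.000e-03 -2.000e-03  1.061e+02  6.790e+01  1.459e+02]
(-15, 0, 0) [559.7  64.8 127.4] [-1.000e-03 -1.000e-03 -2.000e-03  1.071e+02  6.720e+01  1.528e+02]
```

Roof centre agrees with the model to 2 mm. Descend, slide to in front of the tab, stop just short of contact.

{"api": "step_arm", "payload": {"increments": "0 0 0 35 0 30 -1;0 0 0 70 0 65 -1;0 0 0 112 0 100 -1;0 0 0 112 0 100 -1;0 0 0 108 35 104 -1;0 0 0 105 69 108 -1;0 0 0 105 69 108 -1;0 0 0 105 69 120 -1;0 0 0 105 69 130 -1;0 0 0 105 69 130 -1;0 0 0 105 69 130 -1"}}

```text
time: 8.72
tool_pos: [557.5, 81.1, 143.8]
tcp_rot: [-3.141, 0.838, 1.794]
contact_force: [0.6, 0.4, 0.2]
grip_width: 0.4
```

```bash
python3 snap.py side 5 100 300 180 380 3;python3 snap.py top 5 90 290 140 340 3
```

```text
8.775
8.825
```

View pics/side5.png

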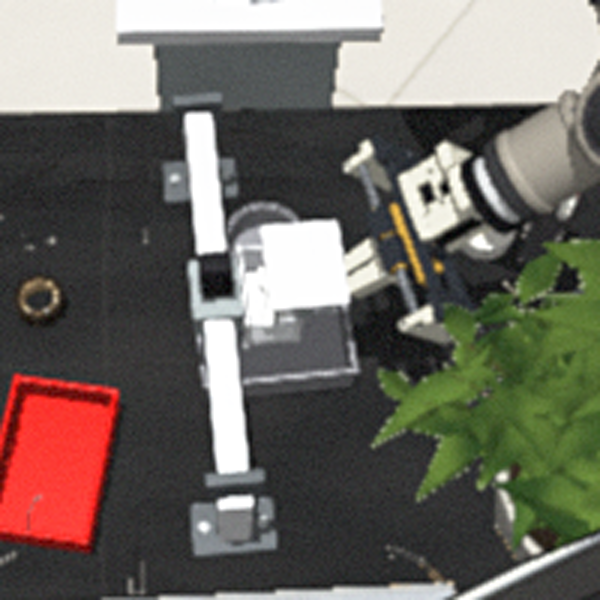

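View pics/top5.png

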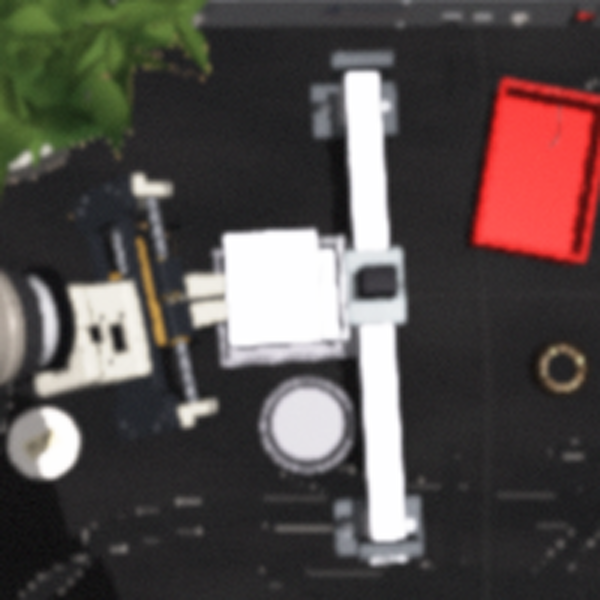

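{"api": "step_arm", "payload": {"increments": "0 0 0 0 0 4 -1;0 0 0 0 0 7 -1;0 0 0 0.3 -0.2 10 -1;0 0 0 0.7 -0.5 13 -1;0 0 0 1 -0.8 15 -1;0 0 0 1 -0.8 15 -1"}}

```text
time: 9.57
tool_pos: [559.3, 70.9, 132.9]
tcp_rot: [3.141, 0.838, 1.794]
contact_force: [0.1, 2.9, 1.9]
grip_width: 0.6
```

{"api": "step_arm", "payload": {"increments": "0 0 0 0.3 -0.3 3 -1;0 0 0 0.6 -0.5 5 -1;0 0 0 0.8 -0.7 7 -1;0 0 0 0.8 -0.7 7 -1"}}

```text
time: 10.07
tool_pos: [559.6, 66.4, 127.7]
tcp_rot: [3.141, 0.837, 1.794]
contact_force: [-2.3, 5.9, 4.2]
grip_width: 0.6
```

{"api": "step_arm", "payload": {"increments": "0 0 0 0.2 -0.2 1.5 -1;0 0 0 0.3 -0.3 3 -1;0 0 0 0.3 -0.3 3 -1;0 0 0 0.3 -0.3 3 -1;0 0 0 0.3 -0.3 3 -1"}}

```text
time: 10.7
tool_pos: [561.1, 66.0, 127.2]
tcp_rot: [3.134, 0.837, 1.791]
contact_force: [-3.2, 14.6, 12.9]
grip_width: -0.1
```

```bash
python3 snap.py side 6 100 300 180 380 3;python3 snap.py top 6 90 290 140 340 3
```

```text
10.75
10.8
```

View pics/side6.png

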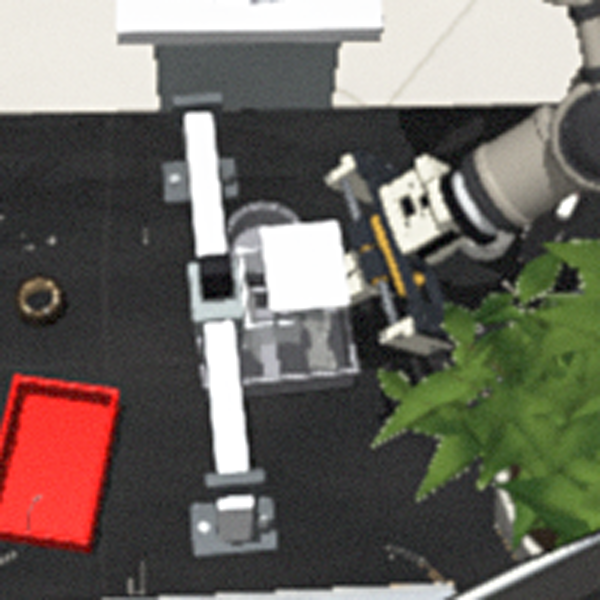

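View pics/top6.png

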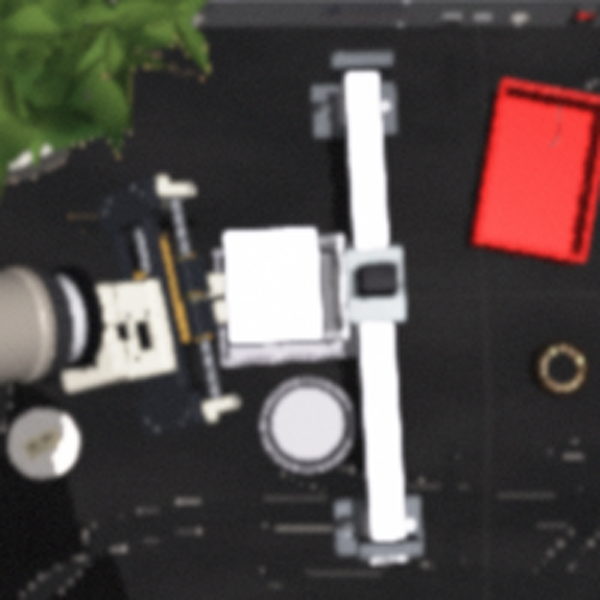

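{"api": "step_arm", "payload": {"increments": "0 0 0 0 0 -1 -1;0 0 0 0 0 -1 -1;0 0 0 0 0 -1 -1;0 0 0 0 0 -1 -1;0 0 0 0 0 -1 -1;0 0 0 0 0 -1 -1;0 0 0 0 0 -1 -1;0 0 0 0 0 -1 -1"}}

```text
time: 11.8
tool_pos: [561.0, 66.1, 127.3]
tcp_rot: [3.135, 0.837, 1.792]
contact_force: [-0.6, 8.6, 8.3]
grip_width: 0.5
```

```bash
python3 snap.py side 7 180 250 230 310 7
```

```text
11.85
```

View pics/side7.png

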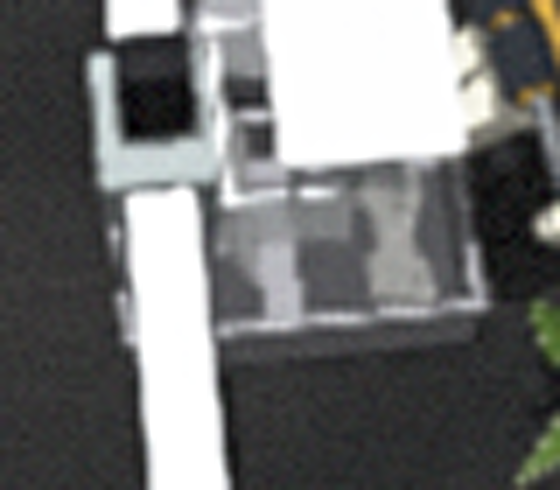

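{"api": "step_arm", "payload": {"increments": "0 0 0 -0.5 0.5 -6 -1;0 0 0 -1.5 1 -14 -1;0 0 0 -2 1.5 -26 -1;0 0 0 -2 1.5 -45 -1;0 0 0 -2 1.5 -45 -1;0 0 0 3 -35 -49 -1;0 0 0 6 -68 -52 -1;0 0 0 6 -68 -52 -1"}}

```text
time: 12.85
tool_pos: [481.9, 91.0, 156.2]
tcp_rot: [-3.138, 0.838, 1.798]
contact_force: [-0.6, 0.2, 1.1]
grip_width: 0.6
```

```bash
python3 snap.py side 8 170 250 220 320 6
```

```text
12.9
```

View pics/side8.png

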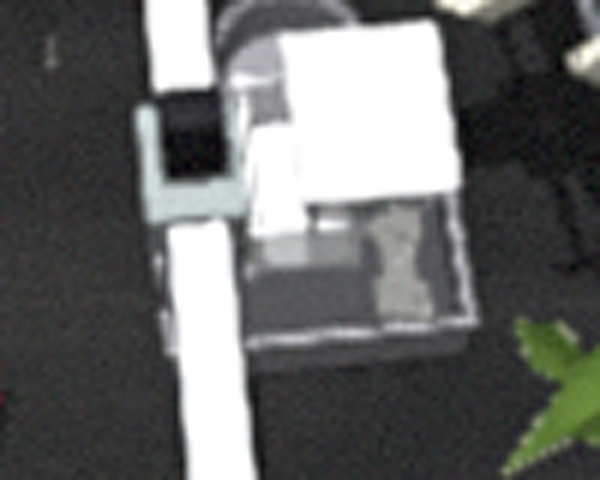

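```bash
python3 snap.py top 8 150 250 200 300 6
python3 - <<'E'
from h import *
a=np.hstack([cv2.resize(np.load(f"side{t}.npz")['frame'][175:240,235:300,::-1],None,fx=6,fy=6,interpolation=cv2.INTER_CUBIC) for t in (5,8)])
cv2.imwrite("pics/cmp.png",a)
f,K,E=ld("side8.npz")
from plan import rail
for n,p in dict(gate=(-49,0,105),gi=(-27,-37,105),gif=(-27,37,105),gof=(-71,37,105),rimf=(-27,37,150)).items(): q=proj(K,E,rail(*p))[0]; print(n,((q-[220,170])*6).round(), ((q-[235,175])*6).round())
E
```

```text
12.95
gate [293. 185.] [203. 155.]
gi [239. 120.] [149.  90.]
gif [255. 260.] [165. 230.]
gof [348. 252.] [258. 222.]
rimf [256. 219.] [166. 189.]
```

View pics/top8.png

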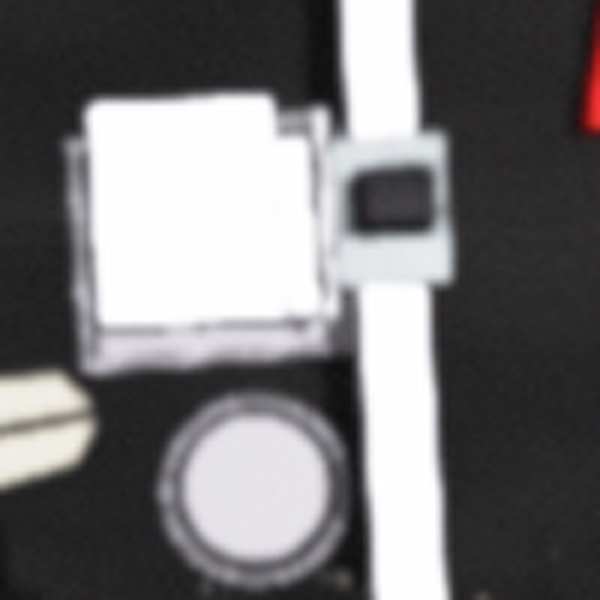

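View pics/cmp.png

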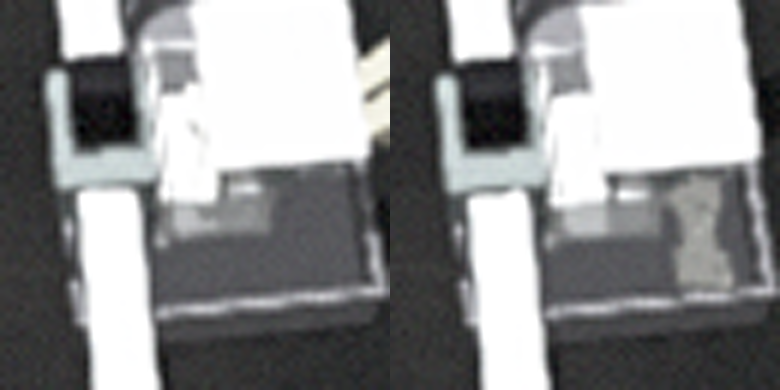

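Run:
```python
from plan import *
f,K,E=ld("side7.npz")
for n,p in dict(hingeN=(-26,-37,105),hinge=(-26,37,105),tip=(-40,37,61),tipN=(-40,-37,61),wallo=(-73,39,105),wallot=(-73,39,150),wallit=(-25,39,150),floorhinge=(-26,37,3)).items():
    q=proj(K,E,rail(*p))[0]; print(n,((q-[235,175])*6).round())
a=np.hstack([cv2.resize(np.load(f"side{t}.npz")['frame'][175:240,235:300,::-1],None,fx=6,fy=6,interpolation=cv2.INTER_CUBIC) for t in (6,7)])
a=cv2.convertScaleAbs(a,alpha=1.3)
cv2.imwrite("pics/cmp2.png",a)
a=np.hstack([cv2.resize(np.load(f"top{t}.npz")['frame'][160:220,205:265,::-1],None,fx=6,fy=6,interpolation=cv2.INTER_CUBIC) for t in (5,8)])
a=cv2.convertScaleAbs(a,alpha=.9)
cv2.imwrite("pics/cmp3.png",a)
```

```text
hingeN [147.  90.]
hinge [163. 230.]
tip [190. 265.]
tipN [174. 129.]
wallo [263. 225.]
wallot [268. 184.]
wallit [163. 193.]
floorhinge [159. 313.]
```

View pics/cmp2.png

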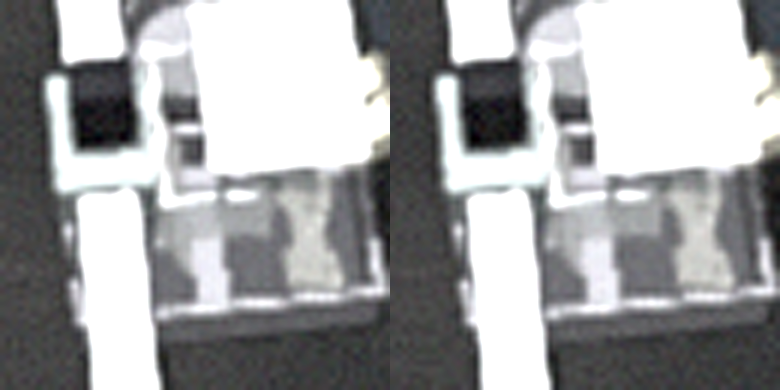

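View pics/cmp3.png

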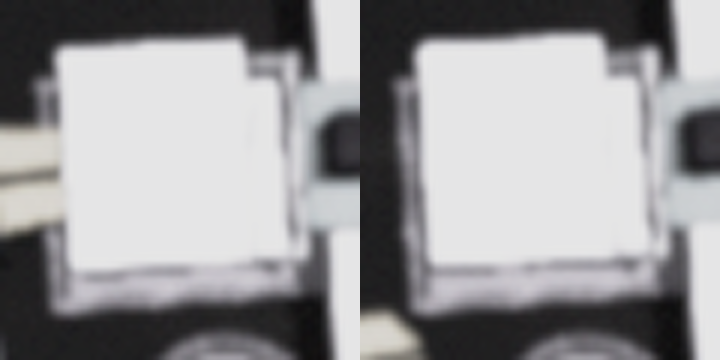

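Run:
```python
from plan import *
from plant import get_obs
o=get_obs();p0=o['tool_pos'];e0=o['tcp_rot'];print(p0,e0)
Rr=R.from_euler('xyz',e0);Rd=R.from_euler('xyz',[np.pi,0,1.637])
print(inc(p0,e0,np.array([483,91,310]),Rr))
for z in(345,260): print(inc(p0,e0,np.array([569.8,-48,z]),Rd))
```

```text
[484.25698089  91.403759   156.55402291] [3.14062456 0.83783948 1.79397281]
[   0.     0.     0.  -114.1   -1.2 -102.6]
[ 6.700e-02  8.360e-01  1.480e-01 -2.437e+02  5.260e+01 -1.090e+01]
[ 6.700e-02  8.360e-01  1.480e-01 -1.805e+02  5.250e+01  4.590e+01]
```

{"api": "step_arm", "payload": {"increments": "0 0 0 -40 0 -35 -1;0 0 0 -80 0 -70 -1;0 0 0 -114 -1 -102 -1;0.013 0.167 0.03 -140 10 -85 -1;0.026 0.334 0.06 -165 20 -65 -0.5;0.04 0.5 0.09 -190 30 -45 0.3;0.053 0.67 0.118 -215 42 -25 0.3;0.067 0.836 0.148 -244 53 -11 0.3;0.067 0.836 0.148 -244 53 -11 0.3;0.067 0.836 0.148 -244 53 -11 0.3;0.067 0.836 0.148 -244 53 -11 0.3;0.067 0.836 0.148 -244 53 -11 0.3;0.067 0.836 0.148 -244 53 -11 0.3"}}

```text
time: 14.58
tool_pos: [569.7, -47.1, 345.3]
tcp_rot: [-3.141, 0.0, 1.638]
contact_force: [-0.2, -0.7, -0.6]
grip_width: 59.3
```

```bash
python3 snap.py side 9 170 250 220 320 6;python3 -c "
from plant import *;o=get_obs();print(o['tool_pos'],o['tcp_rot'])"
```

```text
14.625
[569.71937301 -47.35966434 345.26062598] [-3.14094207e+00  4.12610529e-04  1.63781160e+00]
```

View pics/side9.png

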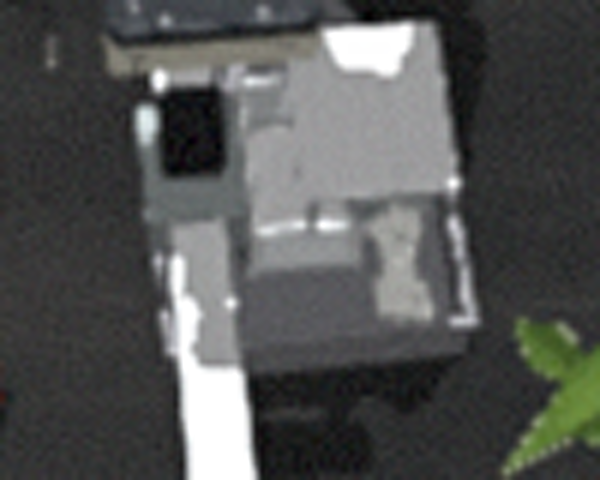

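Run:
```python
from h import *
a=np.hstack([cv2.resize(np.load(f"side{t}.npz")['frame'][180:225,250:295,::-1],None,fx=8.5,fy=8.5,interpolation=cv2.INTER_CUBIC) for t in (3,9)])
a=np.clip((a.astype(float)-60)*1.6,0,255).astype(np.uint8)
cv2.imwrite("pics/cmp4.png",a)
```

```text
(no output)
```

View pics/cmp4.png

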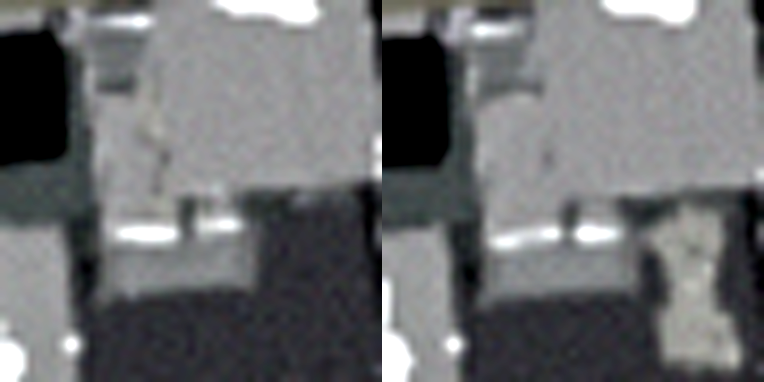

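{"api": "step_arm", "payload": {"increments": "0 0 0 0 0 50 0.3;0 0 0 0 0 100 0.3;0 0 0 0 0 140 0.3;0 0 0 0 0 160 0.3;0 0 0 0 0 160 0.3;0 0 0 0 0 160 0.3;0 0 0 0 0 160 -1;0 0 0 0 0 160 -1;0 0 0 0 0 160 -1;0 0 0 0 0 160 -1;0 0 0 0 0 160 -1;0 0 0 0 0 160 -1"}}

```text
time: 16.12
tool_pos: [570.0, -48.2, 185.3]
tcp_rot: [3.142, 0.0, 1.636]
contact_force: [2.5, 0.9, 0.3]
grip_width: 24.3
```

{"api": "step_arm", "payload": {"increments": "0 0 0 0 10 0 -1;0 0 0 0 25 0 -1;0 0 0 0 40 0 -1;0 0 0 0 55 0 -1;0 0 0 0 70 0 -1;0 0 0 0 85 0 -1;0 0 0 0 93 0 -1;0 0 0 0 98 0 -1;0 0 0 0 98 0 -1;0 0 0 0 98 0 -1"}}

```text
time: 17.38
tool_pos: [668.1, -41.7, 185.3]
tcp_rot: [3.141, 0.0, 1.637]
contact_force: [3.4, 0.7, 3.0]
grip_width: 24.0
```

```bash
python3 snap.py side 10 100 300 180 380 3;python3 snap.py top 10 90 290 140 340 3
```

```text
17.425
17.475
```

View pics/side10.png

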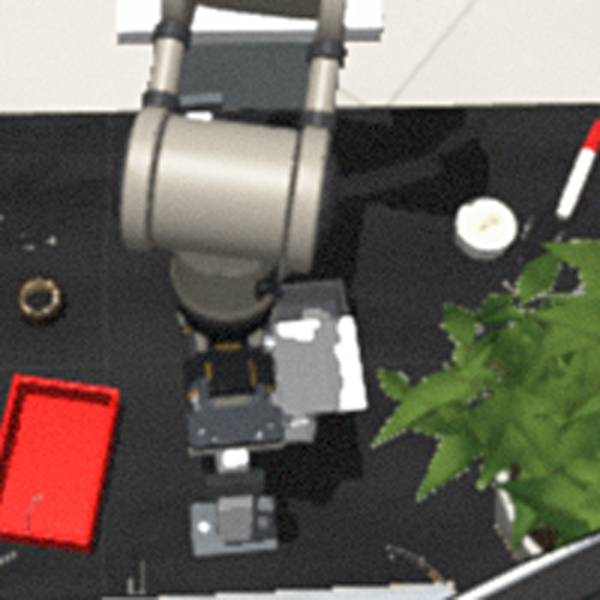

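View pics/top10.png

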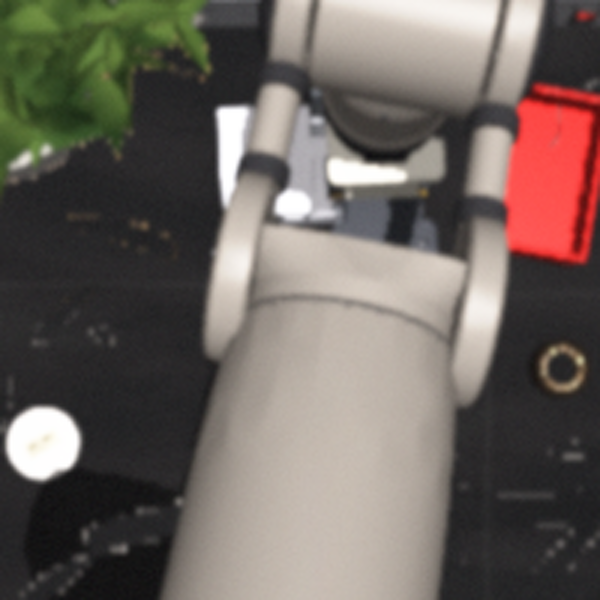

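{"api": "step_arm", "payload": {"increments": "0 0 0 0 1 0 -1;0 0 0 0 2 0 -1;0 0 0 0 3 0 -1;0 0 0 0 3 0 -1;0 0 0 0 3 0 -1"}}

```text
time: 18.1
tool_pos: [670.0, -41.6, 185.3]
tcp_rot: [-3.14, 0.0, 1.636]
contact_force: [-2.5, 0.4, 5.1]
grip_width: 23.6
```

{"api": "step_arm", "payload": {"increments": "0 0 0 0 1 0 -1;0 0 0 0 2 0 -1;0 0 0 0 3 0 -1;0 0 0 0 3 0 -1;0 0 0 0 3 0 -1"}}

```text
time: 18.73
tool_pos: [672.8, -41.4, 185.3]
tcp_rot: [-3.14, -0.0, 1.636]
contact_force: [-2.6, -0.3, 5.2]
grip_width: 24.2
```

{"api": "step_arm", "payload": {"increments": "0 0 0 0 1.5 0 -1;0 0 0 0 3 0 -1;0 0 0 0 4 0 -1;0 0 0 0 4 0 -1;0 0 0 0 4 0 -1"}}

```text
time: 19.35
tool_pos: [672.9, -41.3, 185.2]
tcp_rot: [-3.13, -0.001, 1.636]
contact_force: [-21.0, -0.1, 12.1]
grip_width: 23.8
```

{"api": "step_arm", "payload": {"increments": "0 0 0 0 -3 0 -1;0 0 0 0 -3 0 -1;0 0 0 0 -3 0 0;0 0 0 0 -3 0 0.3;0 0 0 0 -3 0 0.3;0 0 0 0 -3 0 0.3;0 0 0 0 -3 -50 0.3;0 0 0 0 -3 -100 0.3;0 0 0 0 -3 -130 0.3;0 -0 0 100 -100 -150 0.3;0 0 0 -60 -200 -150 0.3;0 0 0 -110 -220 -150 0.3;0 0 0 -170 -220 -150 0.3;0 0 0 -230 -220 -150 0.3;0 0 0 -290 -220 -150 0.3;0 0 0 -290 -220 -150 0.3;0 0 0 -290 -220 -150 0.3;0 0 0 -290 -220 -150 0.3;0 0 0 -290 -220 -150 0.3"}}

```text
time: 21.72
tool_pos: [477.5, -343.3, 335.4]
tcp_rot: [-3.141, -0.0, 1.638]
contact_force: [0.2, -0.1, -0.2]
grip_width: 59.7
```

```bash
python3 snap.py side 11 120 300 180 380 3;python3 snap.py top 11 90 290 140 340 3
```

```text
21.775
21.825
```

View pics/side11.png

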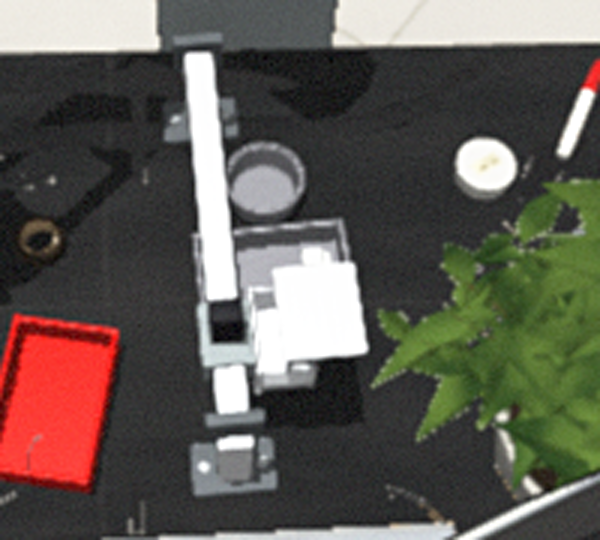

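View pics/top11.png

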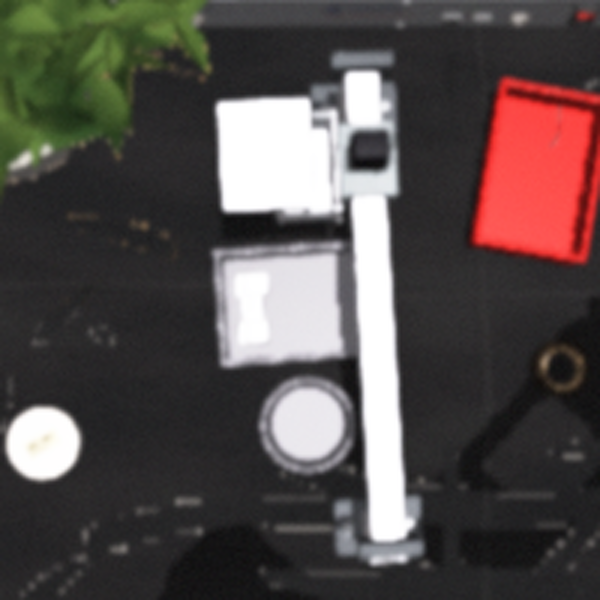

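Run:
```python
from plan import *
f,K,E=ld("side7.npz")
px=np.array([[190,245],[222,245],[197,303],[228,303]])/6+[235,175]
for z in(5,40,61,90): print(z,[( (w-C)@xr, (w-C)@yr) for w in cast(K,E,px,z)])
for t,n in((10,"side"),(11,"side"),(11,"top"),(0,"top")):
    pass
def st(a): return np.clip((a.astype(float)-0)*1.0,0,255).astype(np.uint8)
f=np.load("side11.npz")['frame']; 
a=cv2.resize(f[185:260,230:305,::-1],None,fx=7.5,fy=7.5,interpolation=cv2.INTER_CUBIC)
b=np.load("top11.npz")['frame'][110:220,205:280,::-1]
b=cv2.resize(b,None,fx=5,fy=5,interpolation=cv2.INTER_CUBIC)
cv2.imwrite("pics/c11s.png",a);cv2.imwrite("pics/c11t.png",b)
```

```text
5 [(np.float64(-45.3609385535031), np.float64(2.1373765893129577)), (np.float64(-61.70489893579428), np.float64(3.6244344107973134)), (np.float64(-45.55547744588816), np.float64(34.35893533020599)), (np.float64(-61.20064225700687), np.float64(35.78671758457249))]
40 [(np.float64(-42.786218414496034), np.float64(17.44576905313311)), (np.float64(-58.62297373456701), np.float64(18.886678741776436)), (np.float64(-42.974720146443325), np.float64(48.66739036614826)), (np.float64(-58.13436574398961), np.float64(50.050863997009714))]
61 [(np.float64(-41.241386331091796), np.float64(26.630804531425333)), (np.float64(-56.77381861383067), np.float64(28.044025340363863)), (np.float64(-41.42626576677644), np.float64(57.25246338771353)), (np.float64(-56.29459983617929), np.float64(58.60935184447192))]
90 [(np.float64(-39.1080467873431), np.float64(39.3149011443048)), (np.float64(-54.22022344709951), np.float64(40.68988492888937)), (np.float64(-39.28792400437929), np.float64(69.10804041749435)), (np.float64(-53.75397072539356), np.float64(70.428216014777))]
```

View pics/c11s.png

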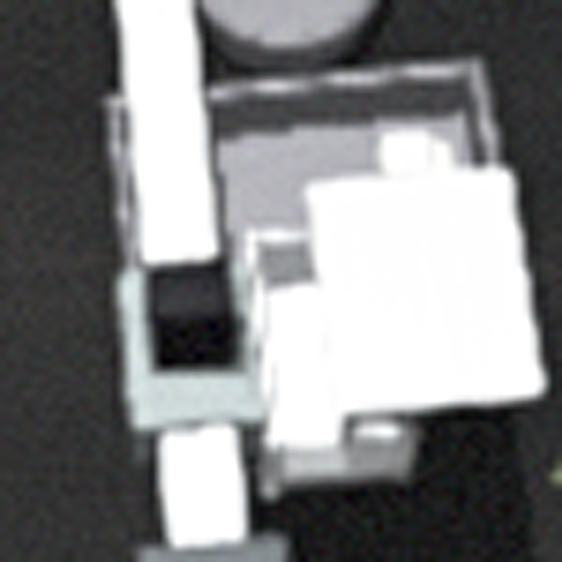

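View pics/c11t.png

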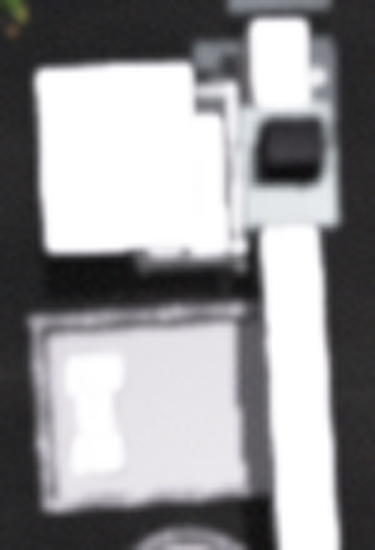

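Run:
```python
from plan import *
f0=np.load("side0.npz")['frame'];f1=np.load("side11.npz")['frame']
print(f0[220:248,262:276].min(2)); print(f1[220:248,262:276].min(2))
ft,K,E=ld("top11.npz");g=ft.min(2)
m=np.zeros_like(g);m[175:208,214:236]=(g[175:208,214:236]>238);ys,xs=np.nonzero(m);print(m.sum(),xs.min(),xs.max(),ys.min(),ys.max(),xs.mean(),ys.mean())
q=np.array([[xs.mean(),ys.mean()]])
for z in (11,19): print("top",z,cast(K,E,q,z))
fs,Ks,Es=ld("side6.npz")
for t in("side6","side7","side8","side9"):
  fs,Ks,Es=ld(t+".npz");f=fs.astype(int);mm=(f[:,:,0]-f[:,:,2]>6)&(f.min(2)>90)
  s=np.zeros_like(mm);s[200:228,278:296]=mm[200:228,278:296];ys,xs=np.nonzero(s);print(t,s.sum(),xs.min(),xs.max(),ys.min(),ys.max(),xs.mean(),ys.mean())
```

```text
[[200 219 183 150 147 148 148 146 143 175 245 255 255 255]
 [195 193 195 159 146 141 137 155 198 210 235 255 255 255]
 [182 179 225 195 208 208 203 222 255 255 248 255 255 255]
 [176 176 237 229 255 255 255 249 255 255 251 255 255 255]
 [174 190 253 239 255 255 255 249 254 254 252 254 255 255]
 [166 202 255 238 255 255 255 251 254 254 254 255 255 255]
 [127 208 255 236 255 255 255 253 254 255 255 254 255 255]
 [107 211 255 234 255 255 255 255 255 255 255 253 255 255]
 [106 194 246 227 255 255 255 255 236 229 254 249 255 255]
 [116 195 228 230 255 255 255 255 227 200 248 242 255 255]
 [120 192 199 235 255 255 255 255 255 236 242 232 255 255]
 [121 174 178 249 255 255 255 255 255 255 245 238 255 255]
 [128 165 171 251 255 255 255 255 255 255 242 247 255 255]
 [146 180 185 254 247 255 255 255 255 255 240 253 255 255]
 [199 194 202 254 239 255 255 255 255 255 240 253 255 255]
 [208 193 207 255 239 255 255 255 255 255 243 253 254 255]
 [205 188 209 255 236 255 255 255 255 253 240 249 252 255]
 [199 195 196 240 228 255 255 255 255 254 253 252 251 255]
 [206 202 206 224 228 255 255 255 255 
[... 1806 characters left out ...]
157 253 255 255 255 255 255 255 255 255 200]
 [ 72  66  79 163 255 255 255 255 255 255 255 255 255 187]
 [ 79  70  90 194 255 253 255 255 255 255 255 255 254 174]
 [ 82  67  79 156 211 189 220 228 232 233 232 223 210 164]
 [ 83  54  70 116 142 145 177 187 190 189 191 192 194 178]
 [ 93  30  70 105 124 141 184 195 191 192 194 193 197 188]
 [123  48  84 110 121 138 182 194 193 188 192 189 190 183]]
230 218 229 181 204 223.52173913043478 191.9695652173913
top 11 [[563.3541085   57.55117508  11.        ]]
top 19 [[562.69190457  57.0985206   19.        ]]
side6 1 287 287 220 220 287.0 220.0
side7 2 285 287 214 221 286.0 217.5
side8 1 283 283 208 208 283.0 208.0
side9 2 285 288 206 219 286.5 212.5
```

Run:
```python
from plan import *
a=np.load("side11.npz")['frame'].min(2);t=np.load("top11.npz")['frame'].min(2)
print("side rows 193..212, cols 276..293");print(a[193:212,276:294])
print("top rows 176..216 cols 212..240");
for r in range(172,216): print(r,t[r,212:242])
```

```text
side rows 193..212, cols 276..293
[[ 19  28  43  53  62  79  74  81 101 111 109 118 117 118 123 126 120 133]
 [109 116 116 121 125 140 129 141 171 192 191 194 191 185 164 141 129 157]
 [184 196 184 183 160 140 116 106 109 125 127 126 123 123 110  94 108 156]
 [119 126 122 119 105  91  76  71  72  70  64  66  66  70  70  66  99 152]
 [ 65  71  70  66  71  69  73  73  67  74  74  66  69  72  71  67  83 134]
 [ 73  71  67  67  71  66  73  66  76  66  64  66  74  69  65  65  71 110]
 [ 69  73  67  73  69  67  68  68  70  67  65  63  73  68  72  91  72 101]
 [ 69  70  67  71 100  97 101 100 101 108 103  96 102 108 129 145  87 103]
 [104 106 108 117 157 166 166 166 162 165 165 164 165 169 172 171  99 103]
 [174 171 167 170 184 203 212 224 225 224 220 190 177 176 179 176 116  96]
 [185 182 179 168 190 250 255 255 255 255 255 227 210 192 182 172 123  91]
 [176 179 179 171 205 255 255 255 255 255 255 241 252 239 193 173 133  76]
 [181 181 180 176 215 255 255 254 254 254 253 239 254 250 204 172 145  79]
 [178 179 176 175 203 251 255 254 254 254 253 242 253 253 215 176 158  87]
 [176 173 173 17
[... 5189 characters left out ...]
170 158 153 152 155 162 162]
210 [ 56 111 161 179 193 202 201 196 184 171 162 154 149 147 151 152 154 160
 170 171 160 149 129 111 102  95  94  99 101 103]
211 [ 51  97 144 163 179 175 163 152 134 119 109 100  95  97  97  98  98 102
 107 103  94  84  74  63  55  52  52  51  55  53]
212 [ 45  65  90 105 115 111  99  90  77  67  60  55  51  50  48  50  49  52
  54  51  52  45  43  43  41  41  42  42  43  46]
213 [39 41 48 50 51 52 48 45 44 41 39 40 38 38 38 38 37 38 42 41 39 41 40 39
 40 41 41 40 44 44]
214 [37 37 36 36 38 37 36 34 38 36 37 36 37 35 39 36 39 41 37 40 39 38 40 40
 41 42 45 49 53 54]
215 [37 36 35 38 37 34 38 37 35 35 39 36 35 38 37 39 36 38 40 39 39 44 42 41
 51 64 77 83 84 84]
```

Run:
```python
from plan import *
import plant
for a in("side","top"):
    c=plant.capture(a)
    d=cv2.absdiff(c['frame'],np.load(f"{a}11.npz")['frame']);print(a,(d.max(2)>60).sum())
print(plant.get_obs()['contact_force'],plant.get_obs()['dq'])
print(plant.close_job())
```

```text
side 22
top 0
[-0.27470221  0.29671859  0.73862015] [-0.00901914  0.00293725 -0.00571397 -0.00366095 -0.0021634  -0.00136939]
the job is handed in; nothing more can be done
None
```

I slid the cup about 100 mm along the rail to sit over the rectangular bin. I pressed the release tab to its hard stop with tilted closed fingers and held it there for about 2 s. Then I let it spring back and pushed the carriage home until it met the far stop with about 21 N. I backed off, released, parked the arm clear and handed the job in at about 22 s.

**Specimens (inferred):** I never saw two separate specimens in the bin. The final pictures show one dog-bone shape about 29 mm wide, though each specimen is 20 mm wide, with a faint edge line in it. I read that as both specimens stacked with an offset of about 8 mm, and no specimen shows in the visible strip of the cup.

**Gate:** It looks the same as it did when shut at the start. I did not measure its angle.

**Tab:** I did not check its return separately. The roof hides it in the pictures.

**Carriage:** It stopped about 3 mm further than where I first gripped it, so it is against the stop.

**Bin:** Its left edge sits within a pixel of its starting position.

**Other objects:** I saw no sign that the pot, tin or tape roll moved, but I did not measure them.

**Robot:** The arm was clear of everything, with contact force under 1 N.

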